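Start the magnetic stirrer at speed four

TASK

Start the stirrer safely with a fingertip: push its pointer dial back down to the off stop, then press the rocker switch on, then push the dial up exactly four clicks from off, to the fourth speed mark, without going past it once the switch is on. Use only gentle pushes, lift nothing, and leave the beaker on the plate and the dropper bottle and jar beside the stirrer where they stand.

Things in the scene. Friction and masses are not known exactly. Their poses are not given: they have to be found in the camera images.
- stirrer: magnetic stirrer, white box 235 x 170 mm, fixed; flat control deck 55 mm above the worktop. Origin: centre of its underside. x runs from the control end (edge at -117.5 mm) to the plate end, y to the left of a user facing the controls, z up. It stands side-on: its +y side is the robot's side. Round steel plate, 112 mm across, top 68 mm high, centred at x +53 mm, y 0
- dial_axis (a point): on the dial's upright turning axis at the knob's top, 26 mm above the deck; x -68, y -30 mm in the stirrer's frame; its axes are the stirrer's. Knob: round hub of 12.5 mm radius with a pointer bar across it, over a flat skirt of 24 mm radius, 5 mm high
- dial (a joint): pointer dial angle, rad: 0 at the off stop (ringed dot), grows clockwise seen from above; clicks every 0.5236 (30 degrees), speed n at n x 0.5236 (bars that grow longer), end stop 3.1416 (speed 6). At 0 the pointer lies along the stirrer's +y, at 1.571 along its +x. Past half-way it springs into the next click by itself, and stays there when let go
- dial_grip (a point): point in the black pointer bar, 28 mm out from the axis, 16 mm above the deck; moves with the dial. The bar is 12 mm wide, from 6 to 26 mm above the deck, and reaches 37 mm from the axis at the pointer end (white line), 15 mm at the other. 2 to 4 N on its side here turns it over a click
- rocker (a joint): rocker switch, rad: 0 off, 0.36 on; snaps over at 0.18 and stays. Black, 39 mm long along the stirrer's x, 22 mm wide, pivot at x -66, y +56 mm in the stirrer's frame. The half nearer the plate (white bar mark) stands up when off, its end 16 mm above the deck; pressed there with 2 to 4 N it goes down and lies level, 9 mm above the deck
- rocker_on (a point): centre of the top of the rocker's half nearer the plate, the half to press; 8 mm from the pivot and 12 mm above the deck when off; moves with the rocker
- beaker: clear glass beaker, 52 mm across, 68 mm high, loose on the stirrer's plate; origin at the centre of its underside. Must stay
- stain_bottle: brown dropper bottle, 32 mm across, 97 mm high, loose, on the worktop beyond the stirrer's plate end; origin at the centre of its underside. Must stay
- jar: small glass jar with white cap, 38 mm across, 65 mm high, loose, on the worktop beside the stirrer's controls, on the robot's side; origin at the centre of its underside. Must stay
There are look-alikes about, which are no part of the job. What is shaped like the stain_bottle but orange or purple is not meant.

How it is judged (in metres and radians):
On the way, in this order (a step that is already met when the one before it is completed fails the run):
1. the dial is turned back to its off stop with the switch still off (value of joint dial below 0.15 rad and value of joint rocker below 0.1 rad), for 0.2 s.
2. the rocker is pressed on while the dial is at off (value of joint rocker above 0.3 rad and value of joint dial below 0.15 rad), for 0.2 s.
At the end, for the whole second after the job is handed in: the dial rests in its fourth click position from off (within 0.17 rad), the rocker is on (above 0.3 rad), the beaker stands upright on the stirrer's plate, and the dropper bottle and the jar stand upright within 20 mm of where they were (value of joint dial between 1.924 and 2.264 rad and value of joint rocker above 0.3 rad and z of beaker in the frame of stirrer between 0.064 and 0.073 m and angle between beaker's own z axis and vertical below 0.1 rad and distance of each of stain_bottle, jar from where it was at the start of the episode below 0.02 m and angle between each of stain_bottle, jar's own z axis and vertical below 0.15 rad); the robot touches nothing.
It fails at once if with the switch on, the dial is turned past speed four (more than 0.35 rad beyond it) (value of joint rocker above 0.2 rad and value of joint dial above 2.444 rad).
It fails at once if the beaker is shifted more than 15 mm or tipped (distance of beaker from where it was at the start of the episode above 0.015 m or angle between beaker's own z axis and vertical above 0.25 rad).
It fails at once if the dropper bottle or the jar is moved more than 20 mm (distance of any of stain_bottle, jar from where it was at the start of the episode above 0.02 m).
It fails at once if the stirrer, its dial or its switch is pushed by the fingers harder than 35 N (contact force between the fingers and stirrer above 35 N).
It also fails if it takes over 61 s, if anything falls off the work surface, if the arm or the gripper's body presses on something with over 40 N, if the wrist force passes 120 N, or if a joint passes its speed limit or range.

ROBOT

A 6-joint arm with a two-finger parallel gripper is mounted at the origin on the work surface; the furniture and walls round the work are solid. World frame = base frame: x ahead of the robot, y to its left, z up, the work surface at z = 0. Lengths are in mm, angles in rad, forces in N, time in s.
With the tool pointing down it reaches from about 350 to 875 mm from the base axis. Payload 4.2 kg.
Tool frame: the origin (TCP) lies midway between the tips of the shut fingers; the grasp point (between the pads) lies 19 mm behind it; z points along the fingers, y is the line along which they close (so a half turn about z gives the same grasp; the last joint's range is limited). The gripper opens to 85 mm and grips with 20 to 120 N. Pads are 22 mm wide; open, the fingers measure 114 mm over their backs; the gripper's body (76 mm by 85 mm) begins 54 mm behind the grasp point. The pads swing forward as they close: fully open they stand 13 mm farther back than shut.
Start: joints at [-1.009, 0.385, 0.008, 0, -1.194, -0.259], TCP at [186.387, -596.539, 231.312] pointing down, gripper open.
Joint ranges: [-3.14, 3.14], [-1.21, 2.06], [-1.07, 1.41], [-3.16, 2.05], [-2.99, -0.16], [-3.1, 3.1]. Speed limits (rad/s): [2.79, 2.79, 3.14, 3.14, 3.14, 3.14].

INTERFACE

Orientations are given as a unit quaternion [x, y, z, w].
In Python, from bench import arm gives the robot as it stands.
- The arm moves only by the tool send_rows, never from a script. Its argument "targets" is a list of rows, each an object of numbers: "gripper": the gripper command: -1 is fully open, 1 is shut, values between are in proportion; "x", "y", "z": the shift along the tool's x, y, z in cm; "ax", "ay", "az": the turn, a rotation vector about the tool's x, y, z in degrees. A call has 1 to 5 rows; each row shifts and turns the commanded pose from where the row before left it, along the tool's axes as they then stand; what a row does not reach is not made up. A row lasts 1/12 s, in which the tool goes at most 41.7 mm and 7.16 degrees, less where a joint would pass 70% of its speed; a pose out of reach is approached as far as the arm can. A call is refused whole if a number of a shift passes 4.17 or a number of a turn 7.16, either way. A call with a gripper value outside its range is refused whole. The fingers move at their own pace and stop on an object; the grip force is fixed at half the most. Time passes only in rows, so rows that do not move let the fingers close. It gives the time, the measured TCP pose, the force, the opening and the grip force at its end, in the units of the state.
- arm.read_state(): the state, without advancing time (a new reading comes with each control period).
- arm.get_image(name): name is "side" or "top"; returns (picture, depth): 480x640x3 uint8, red, green, blue; 480x640 float32, mm along the optical axis (not along the pixel's ray), 0 where there is no reading.
- arm.camera_model(name): a dict with "fx", "fy", "cx", "cy" (pixels), "distortion" ([k1, k2, p1, p2, k3] as OpenCV has them; the pictures are not rectified), "cam_to_world" (4x4, takes a point from camera to world coordinates). Camera axes: x right, y down, z forward; pixel columns grow to the right and rows downward; lengths in mm; the calibration is good to about 2 mm. A picture is of the moment at which its call begins. camera_model takes no time and is no camera call.
- arm.job_done(): hands the job in; it is judged then, once.
Trained networks look in the newest picture that a camera, given by its name, has taken for a name from the list of things; names that differ only in an ending like _2 or _b are one class to them, and where a whole thing is asked for, a point or a joint stands for the part that bears it (a point fixed in the world has none). Each returns a list of dicts, best first, with "score" (0 to 1); they miss things now and then, are a little off and sometimes report something else, mostly with a low value. They report only what shows in the picture. A call takes as long as a camera call. They do not tell look-alikes from the thing itself.
- arm.boxes_of(camera, thing): "rect" ([left, top, width, height] in pixels, round what is visible of it).
The state is a dict: "clock": time; "joints": joint angles; "joint_vel": joint speeds; "joint_efforts": joint torques, N m; "position": TCP position; "ee_rot": TCP orientation; "contact_force": force on the tool from outside, world axes, zero at the start; "wrist_torque": the same for the moment, N m; "gripper_width": finger opening in mm; "grasp_force": force on a finger pad.
Only numpy, scipy, OpenCV 4.12 (cv2) and the standard library are available. Lean on these libraries where they do the work, as an engineer would, in place of code of your own. Each camera call takes 0.05 s, during which the arm holds its last target. There are 200 camera calls.

## Working session

There is one attempt and no reset: what is moved stays moved. The work goes in short steps, Python scripts to look and compute and a tool call to move; the robot and the scene stay as the last step left them, time stands still between calls to the robot, and variables do not carry over. Pictures are saved under pics/ and viewed, at most 10 in all, crops included, and the job is handed in when it is done.

Besides the shell and the picture viewer there is one more tool, called by a JSON object that holds its "fn" and its "kwargs", one argument or row to a line. send_rows: Moves the arm, as the interface text tells. Its arguments: {"type":"object","properties":{"targets":{"type":"array"}},"required":["targets"]}

```bash
mkdir -p pics; python3 - <<'E'
from bench import arm
import cv2,numpy as np
for n in("top","side"):
    p,d=arm.get_image(n); cv2.imwrite(f"pics/{n}0.png",p[:,:,::-1]); np.save(n+"_d.npy",d); np.save(n+"_p.npy",p)
    m=arm.camera_model(n);print(n,m)
    for t in("stirrer","dial","rocker","jar"): print(t,arm.boxes_of(n,t)[:2])
print(arm.read_state())
E
```

```text
top {'fx': 562.4831109166687, 'fy': 562.4831109166687, 'cx': 324.58263117211783, 'cy': 233.64482023250565, 'distortion': array([-0.03179213,  0.        ,  0.        ,  0.        ,  0.        ]), 'cam_to_world': array([[ 2.28037385e-02, -9.98699682e-01,  4.55953440e-02,
         3.97151676e+02],
       [-9.99735254e-01, -2.29198498e-02, -2.02532585e-03,
        -2.37282694e+01],
       [ 3.06773072e-03, -4.55370878e-02, -9.98957938e-01,
         1.16665378e+03],
       [ 0.00000000e+00,  0.00000000e+00,  0.00000000e+00,
         1.00000000e+00]])}
stirrer [{'rect': [366.5, 158.9, 135.4, 122.2], 'score': 0.62}, {'rect': [468.7, 229.6, 20.8, 12.6], 'score': 0.56}]
dial [{'rect': [453.1, 179.7, 22.6, 29.6], 'score': 0.65}]
rocker [{'rect': [468.4, 223.2, 22.4, 13.5], 'score': 0.49}]
jar [{'rect': [477.3, 253.2, 28.2, 19.3], 'score': 0.84}, {'rect': [400.7, 218.7, 35.2, 27.2], 'score': 0.23}]
side {'fx': 507.8035655934526, 'fy': 507.8035655934526, 'cx': 322.9737668270364, 'cy': 232.9016783209118, 'distortion': array([-0.07204899,  0.        ,  0.        ,  0.        ,  0.        ]), 'cam_
[... 562 characters left out ...]
ts': array([-1.00940199e+00,  3.84717062e-01,  7.87542508e-03, -6.03089959e-05,
       -1.19400348e+00, -2.58587776e-01]), 'joint_vel': array([ 0.00057934, -0.00036686,  0.00182015,  0.00201409,  0.00079637,
       -0.00294911]), 'joint_efforts': array([-2.15220055e-06, -3.91690814e+01,  1.88444531e+01,  4.18707803e+00,
       -7.44900826e-04,  8.06600355e-06]), 'position': array([ 186.39213626, -596.5184993 ,  231.28316837]), 'ee_rot': array([-1.50814541e-01,  9.88562073e-01,  3.35507158e-05,  1.59907641e-05]), 'contact_force': array([-0.37793788, -0.18019719,  0.22667799]), 'wrist_torque': array([-0.01523621, -0.00697239,  0.01492597]), 'grasp_force': 0.0, 'gripper_width': 85.405593179661}
```

```bash
python3 - <<'E'
import cv2,numpy as np
p=cv2.imread("pics/top0.png")[140:300,340:540]
cv2.imwrite("pics/topc.png",cv2.resize(p,None,fx=4,fy=3.75,interpolation=cv2.INTER_CUBIC) if 0 else cv2.resize(p,(750,600),interpolation=cv2.INTER_CUBIC))
E
```

```text
(no output)
```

View pics/top0.png

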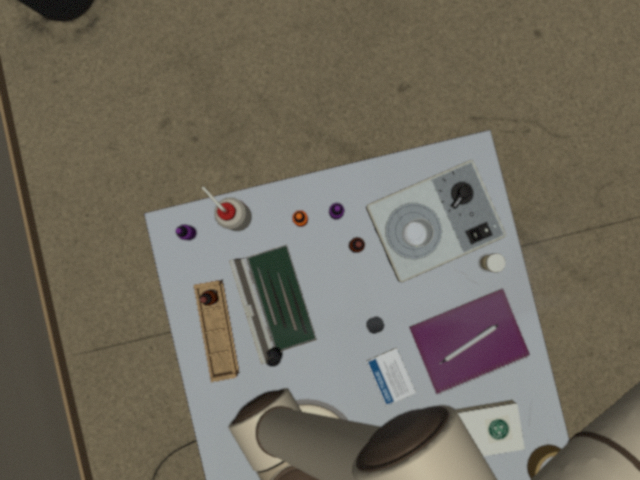

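View pics/topc.png

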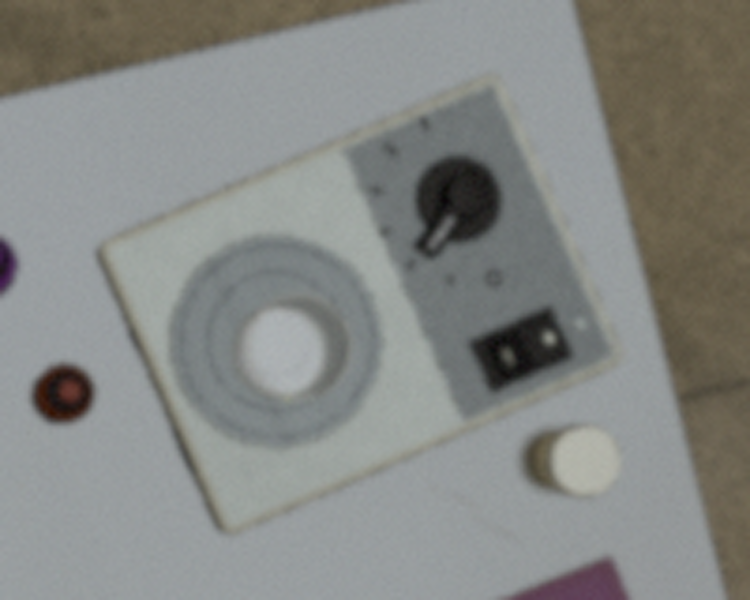

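View pics/side0.png

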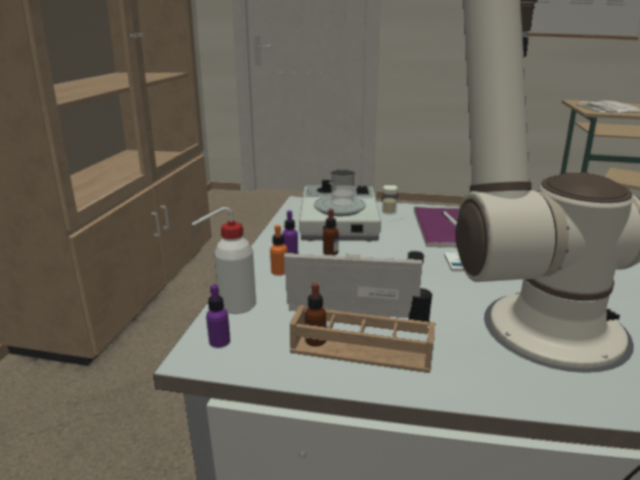

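The top crop shows the stirrer with corners at about (103,245), (230,530), (618,355) and (492,75) in crop pixels. The pointer is near mark 2, the rocker is at (520,350) and the jar is just outside the robot-side edge at (580,460). Next I fit the pose.

```bash
cat > h.py <<'E'
import numpy as np,cv2
from scipy.optimize import least_squares
from bench import arm
def proj(n,P):
    m=arm.camera_model(n);T=np.linalg.inv(m["cam_to_world"]);K=np.array([[m["fx"],0,m["cx"]],[0,m["fy"],m["cy"]],[0,0,1]])
    return cv2.projectPoints(np.float64(P).reshape(-1,3),cv2.Rodrigues(T[:3,:3])[0],T[:3,3],K,m["distortion"])[0][:,0]
def unproj(n,uv,z):
    m=arm.camera_model(n);K=np.array([[m["fx"],0,m["cx"]],[0,m["fy"],m["cy"]],[0,0,1]]);T=m["cam_to_world"]
    q=cv2.undistortPoints(np.float64(uv).reshape(-1,1,2),K,m["distortion"])[:,0]
    r=np.c_[q,np.ones(len(q))]@T[:3,:3].T;o=T[:3,3]
    return o+r*((z-o[2])/r[:,2])[:,None]
def s2w(p,P):
    P=np.float64(P).reshape(-1,3);c,s=np.cos(p[2]),np.sin(p[2])
    return P@np.array([[c,-s,0],[s,c,0],[0,0,1]]).T+[p[0],p[1],0]
def crop(uv): return np.float64(uv)/3.75+[340-.37,140-.37]
E
python3 - <<'E'
from h import *
# plate-far, plate-near, control-near, control-far(y-) 
C=crop([[103,245],[230,532],[618,357],[494,75]])
W=unproj("top",C,55);print(W.round(1));print([np.linalg.norm(W[i]-W[(i+1)%4]).round(1) for i in range(4)])
mod=np.array([[117.5,-85,55],[117.5,85,55],[-117.5,85,55],[-117.5,-85,55]])
best=min((least_squares(lambda p:(proj("top",s2w(p,mod))-C).ravel(),[*W.mean(0)[:2],a]) for a in(0,1.57,3.14,-1.57)),key=lambda r:r.cost)
p=best.x;print(p,best.cost,best.fun.round(2));np.save("pose.npy",p)
pts={"plate":[53,0,68],"skirt":[-68,-30,60],"axis":[-68,-30,81],"rock":[-66,56,66]}
for k,v in pts.items(): print(k,s2w(p,v).round(1),((proj("top",s2w(p,v))-[340-.37,140-.37])*3.75).round(0))
for n in range(7):
    a=n*.5236; v=[-68+37*np.sin(a),-30+37*np.cos(a),81]; print(n,((proj("top",s2w(p,v))-[340-.37,140-.37])*3.75).round(0))
print("jar",unproj("top",crop([584,460]),65),"deck depth")
d=np.load("top_d.npy");m=arm.camera_model("top")
for uv in([395,165],[455,230],[470,210],[380,250]):
    z=d[uv[1],uv[0]];print(uv,(m["cam_to_world"]@[(uv[0]-m["cx"])/m["fx"]*z,(uv[1]-m["cy"])/m["fy"]*z,z,1])[:3])
E
```

```text
[[ 506.8 -109.    55. ]
 [ 356.9 -178.8   55. ]
 [ 453.7 -383.2   55. ]
 [ 602.6 -315.7   55. ]]
[np.float64(165.4), np.float64(226.2), np.float64(163.4), np.float64(227.8)]
[ 480.04984332 -246.74277035    2.00663788] 12.263122246060174 [-2.34 -0.42 -1.4   1.73  2.95  0.64  0.84 -2.03]
plate [[ 457.7 -198.7   68. ]] [[275. 340.]]
skirt [[ 536.  -295.7   60. ]] [[458. 197.]]
axis [[ 536.  -295.7   81. ]] [[468. 193.]]
rock [[ 457.1 -330.2   66. ]] [[524. 347.]]
0 [[497. 258.]]
1 [[461. 263.]]
2 [[426. 250.]]
3 [[403. 221.]]
4 [[397. 185.]]
5 [[410. 150.]]
6 [[438. 128.]]
jar [[ 398.81839062 -362.54244803   65.        ]] deck depth
[395, 165] [ 596.97861323 -169.65366671    1.67379384]
[455, 230] [ 461.0433885  -284.03981365   54.94826774]
[470, 210] [ 501.40447488 -313.17981834   55.50524827]
[380, 250] [ 419.14281271 -142.07305921   -2.87150757]
```

```bash
cat >> h.py <<'E'
from scipy.spatial.transform import Rotation as R
D=np.array([536,-295.7]);YAW=114.97
def tgt(a,r,t,z):   # dial-angle frame: tool x radial
    th=np.radians(YAW+90-a);u=np.array([np.cos(th),np.sin(th)]);v=np.array([u[1],-u[0]])
    return np.r_[D+r*u+t*v,z],np.degrees(th)
def go(P,th=None):
    s=arm.read_state();M=R.from_quat(s["ee_rot"]).as_matrix();cur=np.degrees(np.arctan2(M[1,0],M[0,0]))
    print("t",s["clock"],"pos",s["position"].round(1),"th",cur.round(2)%360,"zdir",M[:,2].round(3),"F",s["contact_force"].round(1),"w",round(s["gripper_width"],1))
    if P is not None:
        print("shift cm",(M.T@(P-s["position"])/10).round(3),"az",None if th is None else round(-((th-cur+180)%360-180),2))
E
python3 -c "
from h import *
P,th=tgt(60,30,29,150);print(P);go(P,th)"
```

```text
[ 528.08060443 -254.73314542  150.        ]
t 0.5 pos [ 186.4 -596.5  231.3] th 197.35 zdir [ 0.  0. -1.] F [-0.4 -0.2  0.2] w 85.4
shift cm [-42.805  22.435   8.131] az 52.38
```

{"fn": "send_rows", "kwargs": {
  "targets": [
    {"gripper": 1, "x": -1.5, "y": 0.8, "z": 0},
    {"gripper": 1, "x": -2.8, "y": 1.5, "z": 0},
    {"gripper": 1, "x": -3, "y": 1.6, "z": 0},
    {"gripper": 1, "x": -3, "y": 1.6, "z": 0},
    {"gripper": 1, "x": -3, "y": 1.6, "z": 0}
  ]
}}

```text
$.targets[0]: bad value
```

{"fn": "send_rows", "kwargs": {
  "targets": [
    {"gripper": 1, "x": -3, "y": 1.6, "z": 0},
    {"gripper": 1, "x": -3, "y": 1.6, "z": 0},
    {"gripper": 1, "x": -3, "y": 1.6, "z": 0},
    {"gripper": 1, "x": -3, "y": 1.6, "z": 0},
    {"gripper": 1, "x": -3, "y": 1.6, "z": 0}
  ]
}}

```text
$.targets[0]: bad value
```

{"fn": "send_rows", "kwargs": {
  "targets": [
    {"gripper": 1, "x": -3, "y": 1.6},
    {"gripper": 1, "x": -3, "y": 1.6},
    {"gripper": 1, "x": -2.8, "y": 1.4},
    {"gripper": 1, "az": 6.5},
    {"gripper": 1, "az": 6.5}
  ]
}}

```text
$.targets[0]: bad value
```

{"fn": "send_rows", "kwargs": {
  "targets": [
    {"gripper": 1, "az": 6.5},
    {"gripper": 1, "az": 6.5},
    {"gripper": 1, "az": 6.5},
    {"gripper": 1, "az": 6.5},
    {"gripper": 1, "az": 6.5}
  ]
}}

```text
$.targets[0]: bad value
```

```bash
python3 -c "
from h import *
P,th=tgt(60,30,29,66);print(P);go(P,th)"
```

```text
[ 528.08060443 -254.73314542   66.        ]
t 0.5 pos [ 186.4 -596.5  231.3] th 197.35 zdir [ 0.  0. -1.] F [-0.4 -0.2  0.2] w 85.4
shift cm [-42.805  22.434  16.531] az 52.38
```

{"fn": "send_rows", "kwargs": {
  "targets": [
    {"gripper": 1, "x": -1.5, "y": 0.8, "z": 0, "ax": 0, "ay": 0, "az": 0},
    {"gripper": 1, "x": -2.8, "y": 1.5, "z": 0, "ax": 0, "ay": 0, "az": 0},
    {"gripper": 1, "x": -3, "y": 1.6, "z": 0, "ax": 0, "ay": 0, "az": 0},
    {"gripper": 1, "x": -3, "y": 1.6, "z": 0, "ax": 0, "ay": 0, "az": 0},
    {"gripper": 1, "x": -3, "y": 1.6, "z": 0, "ax": 0, "ay": 0, "az": 0}
  ]
}}

```text
clock: 0.92
position: [292.9, -488.0, 231.4]
ee_rot: [-0.151, 0.989, -0.0, 0.0]
contact_force: [0.1, -0.1, 0.9]
gripper_width: 25.5
grasp_force: 0.0
```

{"fn": "send_rows", "kwargs": {
  "targets": [
    {"gripper": 1, "x": -3, "y": 1.55, "z": 0, "ax": 0, "ay": 0, "az": 0},
    {"gripper": 1, "x": -3, "y": 1.55, "z": 0, "ax": 0, "ay": 0, "az": 0},
    {"gripper": 1, "x": -3, "y": 1.55, "z": 0, "ax": 0, "ay": 0, "az": 0},
    {"gripper": 1, "x": -3, "y": 1.55, "z": 0, "ax": 0, "ay": 0, "az": 0},
    {"gripper": 1, "x": -3, "y": 1.55, "z": 0, "ax": 0, "ay": 0, "az": 0}
  ]
}}

```text
clock: 1.33
position: [413.2, -369.1, 231.6]
ee_rot: [-0.151, 0.989, -0.0, 0.0]
contact_force: [0.3, -0.5, 0.5]
gripper_width: 0.0
grasp_force: 0.0
```

{"fn": "send_rows", "kwargs": {
  "targets": [
    {"gripper": 1, "x": -3, "y": 1.55, "z": 0, "ax": 0, "ay": 0, "az": 0},
    {"gripper": 1, "x": -3, "y": 1.55, "z": 0, "ax": 0, "ay": 0, "az": 0},
    {"gripper": 1, "x": -3, "y": 1.55, "z": 0, "ax": 0, "ay": 0, "az": 0},
    {"gripper": 1, "x": -3, "y": 1.55, "z": 0, "ax": 0, "ay": 0, "az": 0},
    {"gripper": 1, "x": -2, "y": 1, "z": 0, "ax": 0, "ay": 0, "az": 0}
  ]
}}

```text
clock: 1.75
position: [526.2, -257.8, 231.4]
ee_rot: [-0.152, 0.988, -0.0, 0.0]
contact_force: [0.0, 0.0, -0.3]
gripper_width: -0.1
grasp_force: 0.0
```

{"fn": "send_rows", "kwargs": {
  "targets": [
    {"gripper": 1, "x": 0, "y": 0, "z": 1, "ax": 0, "ay": 0, "az": 6.5},
    {"gripper": 1, "x": 0, "y": 0, "z": 1, "ax": 0, "ay": 0, "az": 6.5},
    {"gripper": 1, "x": 0, "y": 0, "z": 1, "ax": 0, "ay": 0, "az": 6.5},
    {"gripper": 1, "x": 0, "y": 0, "z": 1, "ax": 0, "ay": 0, "az": 6.5},
    {"gripper": 1, "x": 0, "y": 0, "z": 1, "ax": 0, "ay": 0, "az": 6.5}
  ]
}}

```text
clock: 2.17
position: [524.5, -259.8, 180.9]
ee_rot: [0.134, 0.991, -0.0, 0.0]
contact_force: [-0.5, -0.2, 0.1]
gripper_width: 0.1
grasp_force: 0.0
```

{"fn": "send_rows", "kwargs": {
  "targets": [
    {"gripper": 1, "x": 0, "y": 0, "z": 1, "ax": 0, "ay": 0, "az": 6.5},
    {"gripper": 1, "x": 0, "y": 0, "z": 1, "ax": 0, "ay": 0, "az": 6.5},
    {"gripper": 1, "x": 0, "y": 0, "z": 1, "ax": 0, "ay": 0, "az": 6.5},
    {"gripper": 1, "x": 0, "y": 0, "z": 0, "ax": 0, "ay": 0, "az": 0},
    {"gripper": 1, "x": 0, "y": 0, "z": 0, "ax": 0, "ay": 0, "az": 0}
  ]
}}

```text
clock: 2.58
position: [524.2, -260.0, 151.1]
ee_rot: [0.296, 0.955, -0.0, -0.0]
contact_force: [0.3, 0.1, 0.4]
gripper_width: 0.0
grasp_force: 0.0
```

```bash
python3 -c "
from h import *
P,th=tgt(60,30,29,66);print(P);go(P,th)
p,d=arm.get_image('top');cv2.imwrite('pics/top1.png',cv2.resize(p[140:300,340:540,::-1],(750,600),interpolation=cv2.INTER_CUBIC))"
```

```text
[ 528.08060443 -254.73314542   66.        ]
t 2.5833 pos [ 524.2 -260.   151.1] th 145.52 zdir [-0.001  0.    -1.   ] F [0.3 0.1 0.4] w 0.0
shift cm [-0.03   0.655  8.507] az 0.55
```

View pics/top1.png

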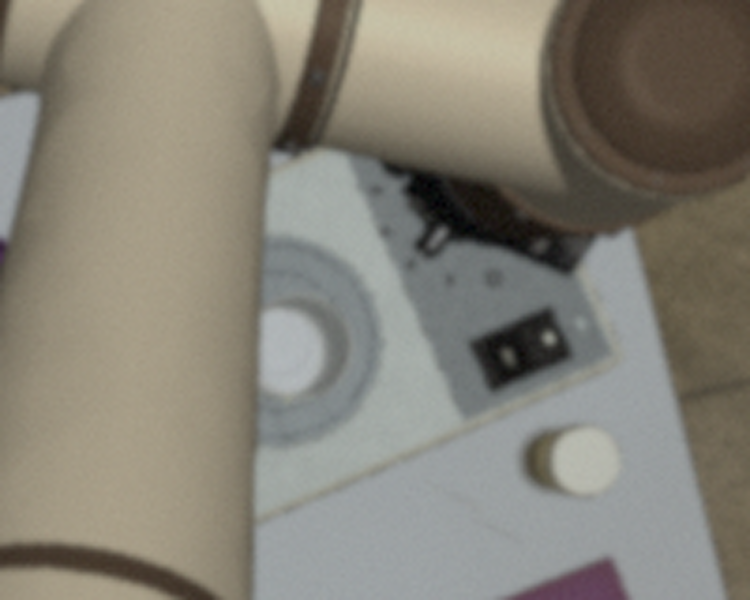

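The pointer is still visible at (430,242) on mark 2, with the gripper just beyond it. Now I shift aside and descend.

{"fn": "send_rows", "kwargs": {
  "targets": [
    {"gripper": 1, "x": 0, "y": 0.35, "z": 1, "ax": 0, "ay": 0, "az": 0.5},
    {"gripper": 1, "x": 0, "y": 0.35, "z": 2, "ax": 0, "ay": 0, "az": 0},
    {"gripper": 1, "x": 0, "y": 0, "z": 2, "ax": 0, "ay": 0, "az": 0},
    {"gripper": 1, "x": 0, "y": 0, "z": 1.0, "ax": 0, "ay": 0, "az": 0},
    {"gripper": 1, "x": 0, "y": 0, "z": 0, "ax": 0, "ay": 0, "az": 0}
  ]
}}

```text
clock: 3.05
position: [526.9, -253.6, 88.8]
ee_rot: [0.302, 0.953, -0.0, -0.003]
contact_force: [-0.3, 0.3, 0.1]
gripper_width: -0.0
grasp_force: 0.0
```

{"fn": "send_rows", "kwargs": {
  "targets": [
    {"gripper": 1, "x": 0, "y": 0, "z": 0.5, "ax": 0, "ay": 0, "az": 0},
    {"gripper": 1, "x": 0, "y": 0, "z": 0.5, "ax": 0, "ay": 0, "az": 0},
    {"gripper": 1, "x": 0, "y": 0, "z": 0.5, "ax": 0, "ay": 0, "az": 0},
    {"gripper": 1, "x": 0, "y": 0, "z": 0.5, "ax": 0, "ay": 0, "az": 0},
    {"gripper": 1, "x": 0, "y": 0, "z": 0.3, "ax": 0, "ay": 0, "az": 0}
  ]
}}

```text
clock: 3.47
position: [528.3, -254.2, 68.0]
ee_rot: [0.302, 0.953, 0.0, 0.0]
contact_force: [0.6, -0.5, -0.5]
gripper_width: 0.2
grasp_force: 0.0
```

```bash
python3 -c "
from h import *
P,th=tgt(60,30,20.5,67);print(P);go(P,th)"
```

```text
[ 523.20155968 -261.69338409   67.        ]
t 3.4667 pos [ 528.3 -254.2   68. ] th 144.84 zdir [ 0.  0. -1.] F [ 0.6 -0.5 -0.5] w 0.2
shift cm [-0.013 -0.909  0.1  ] az -0.13
```

Move in to contact in small steps and watch the force.

{"fn": "send_rows", "kwargs": {
  "targets": [
    {"gripper": 1, "x": 0, "y": -0.2, "z": 0, "ax": 0, "ay": 0, "az": 0},
    {"gripper": 1, "x": 0, "y": -0.2, "z": 0, "ax": 0, "ay": 0, "az": 0},
    {"gripper": 1, "x": 0, "y": -0.2, "z": 0, "ax": 0, "ay": 0, "az": 0},
    {"gripper": 1, "x": 0, "y": -0.1, "z": 0, "ax": 0, "ay": 0, "az": 0},
    {"gripper": 1, "x": 0, "y": 0, "z": 0, "ax": 0, "ay": 0, "az": 0}
  ]
}}

```text
clock: 3.88
position: [524.3, -260.2, 68.6]
ee_rot: [0.302, 0.953, 0.0, 0.0]
contact_force: [0.0, 0.6, 0.4]
gripper_width: -0.3
grasp_force: 0.0
```

{"fn": "send_rows", "kwargs": {
  "targets": [
    {"gripper": 1, "x": 0, "y": -0.1, "z": 0, "ax": 0, "ay": 0, "az": 0},
    {"gripper": 1, "x": 0, "y": -0.1, "z": 0, "ax": 0, "ay": 0, "az": 0},
    {"gripper": 1, "x": 0, "y": 0, "z": 0, "ax": 0, "ay": 0, "az": 0}
  ]
}}

```text
clock: 4.13
position: [523.2, -261.7, 68.4]
ee_rot: [0.302, 0.953, 0.0, 0.0]
contact_force: [0.6, 0.5, -0.4]
gripper_width: 0.1
grasp_force: 0.0
```

{"fn": "send_rows", "kwargs": {
  "targets": [
    {"gripper": 1, "x": 0.136, "y": -0.214, "z": 0, "ax": 0, "ay": 0, "az": -4},
    {"gripper": 1, "x": 0.136, "y": -0.214, "z": 0, "ax": 0, "ay": 0, "az": -4},
    {"gripper": 1, "x": 0, "y": 0, "z": 0, "ax": 0, "ay": 0, "az": 0}
  ]
}}

```text
clock: 4.38
position: [518.5, -263.7, 68.3]
ee_rot: [0.234, 0.972, 0.0, 0.0]
contact_force: [0.3, 0.2, -0.2]
gripper_width: -0.0
grasp_force: 0.2
```

{"fn": "send_rows", "kwargs": {
  "targets": [
    {"gripper": 1, "x": 0.136, "y": -0.214, "z": 0, "ax": 0, "ay": 0, "az": -4},
    {"gripper": 1, "x": 0.136, "y": -0.214, "z": 0, "ax": 0, "ay": 0, "az": -4},
    {"gripper": 1, "x": 0, "y": 0, "z": 0, "ax": 0, "ay": 0, "az": 0}
  ]
}}

```text
clock: 4.63
position: [514.2, -266.1, 68.3]
ee_rot: [0.167, 0.986, 0.0, -0.0]
contact_force: [-0.4, 1.9, 0.4]
gripper_width: 0.0
grasp_force: 0.9
```

```bash
python3 -c "
from h import *
P,th=tgt(44,30,20.5,67);print(P);go(P,th)
p,d=arm.get_image('top');cv2.imwrite('pics/top2.png',cv2.resize(p[170:250,430:530,::-1],(750,600),interpolation=cv2.INTER_CUBIC))"
```

```text
[ 514.32385587 -266.53847097   67.        ]
t 4.6333 pos [ 514.2 -266.1   68.3] th 160.8 zdir [ 0.  0. -1.] F [-0.4  1.9  0.4] w 0.0
shift cm [-0.023 -0.038  0.131] az -0.17
```

View pics/top2.png

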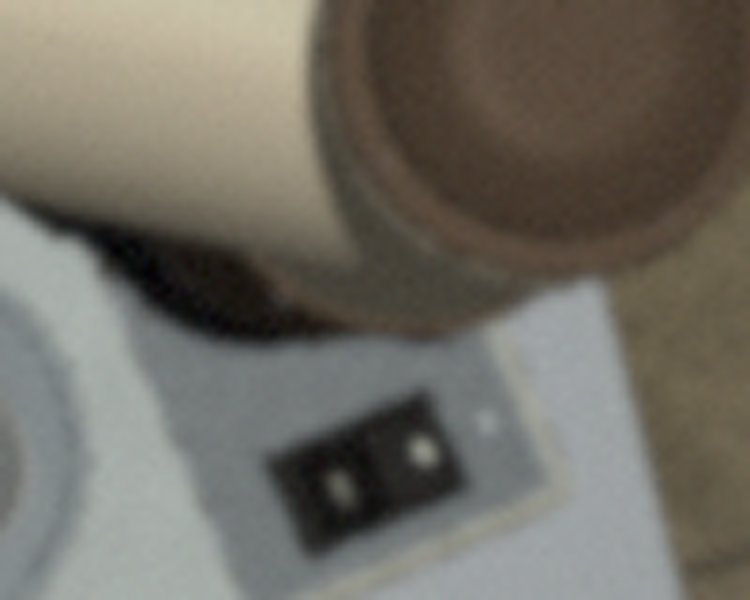

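The camera view is blocked by the wrist, but contact force has begun (1.9 N). I continue the arc and follow the force.

{"fn": "send_rows", "kwargs": {
  "targets": [
    {"gripper": 1, "x": 0.136, "y": -0.214, "z": 0, "ax": 0, "ay": 0, "az": -4},
    {"gripper": 1, "x": 0, "y": 0, "z": 0, "ax": 0, "ay": 0, "az": 0}
  ]
}}

```text
clock: 4.85
position: [512.1, -267.8, 68.2]
ee_rot: [0.133, 0.991, 0.0, -0.0]
contact_force: [0.1, 1.0, 0.7]
gripper_width: -0.2
grasp_force: 0.4
```

{"fn": "send_rows", "kwargs": {
  "targets": [
    {"gripper": 1, "x": 0.136, "y": -0.214, "z": 0, "ax": 0, "ay": 0, "az": -4},
    {"gripper": 1, "x": 0, "y": 0, "z": 0, "ax": 0, "ay": 0, "az": 0}
  ]
}}

```text
clock: 5.02
position: [510.4, -269.8, 68.3]
ee_rot: [0.098, 0.995, -0.0, -0.0]
contact_force: [0.3, -1.1, -0.1]
gripper_width: -0.1
grasp_force: 0.0
```

{"fn": "send_rows", "kwargs": {
  "targets": [
    {"gripper": 1, "x": 0.136, "y": -0.214, "z": 0, "ax": 0, "ay": 0, "az": -4},
    {"gripper": 1, "x": 0, "y": 0, "z": 0, "ax": 0, "ay": 0, "az": 0}
  ]
}}

```text
clock: 5.18
position: [508.8, -271.7, 68.4]
ee_rot: [0.064, 0.998, -0.0, 0.0]
contact_force: [-0.2, -0.4, 0.2]
gripper_width: -0.3
grasp_force: 0.0
```

{"fn": "send_rows", "kwargs": {
  "targets": [
    {"gripper": 1, "x": 0.136, "y": -0.214, "z": 0, "ax": 0, "ay": 0, "az": -4},
    {"gripper": 1, "x": 0, "y": 0, "z": 0, "ax": 0, "ay": 0, "az": 0}
  ]
}}

```text
clock: 5.35
position: [507.2, -273.7, 68.4]
ee_rot: [0.029, 1.0, -0.0, 0.0]
contact_force: [0.8, 0.1, -0.2]
gripper_width: -0.1
grasp_force: 0.0
```

{"fn": "send_rows", "kwargs": {
  "targets": [
    {"gripper": 1, "x": 0.136, "y": -0.214, "z": 0, "ax": 0, "ay": 0, "az": -4},
    {"gripper": 1, "x": 0, "y": 0, "z": 0, "ax": 0, "ay": 0, "az": 0}
  ]
}}

```text
clock: 5.52
position: [505.7, -275.7, 68.3]
ee_rot: [-0.006, 1.0, -0.0, 0.0]
contact_force: [0.0, -0.5, -0.2]
gripper_width: 0.1
grasp_force: 0.0
```

{"fn": "send_rows", "kwargs": {
  "targets": [
    {"gripper": 1, "x": 0.136, "y": -0.214, "z": 0, "ax": 0, "ay": 0, "az": -4},
    {"gripper": 1, "x": 0, "y": 0, "z": 0, "ax": 0, "ay": 0, "az": 0}
  ]
}}

```text
clock: 5.68
position: [504.3, -277.6, 68.3]
ee_rot: [-0.041, 0.999, 0.0, 0.0]
contact_force: [0.0, 1.0, 0.5]
gripper_width: 0.0
grasp_force: 0.5
```

{"fn": "send_rows", "kwargs": {
  "targets": [
    {"gripper": 1, "x": 0.136, "y": -0.214, "z": 0, "ax": 0, "ay": 0, "az": -4},
    {"gripper": 1, "x": 0, "y": 0, "z": 0, "ax": 0, "ay": 0, "az": 0}
  ]
}}

```text
clock: 5.85
position: [503.0, -279.7, 68.3]
ee_rot: [-0.075, 0.997, 0.0, -0.0]
contact_force: [-0.4, 3.1, 0.3]
gripper_width: -0.2
grasp_force: 0.9
```

{"fn": "send_rows", "kwargs": {
  "targets": [
    {"gripper": 1, "x": 0.136, "y": -0.214, "z": 0, "ax": 0, "ay": 0, "az": -4},
    {"gripper": 1, "x": 0, "y": 0, "z": 0, "ax": 0, "ay": 0, "az": 0}
  ]
}}

```text
clock: 6.02
position: [501.8, -282.1, 68.2]
ee_rot: [-0.11, 0.994, 0.0, -0.0]
contact_force: [-0.0, 1.5, 0.4]
gripper_width: 0.1
grasp_force: 0.7
```

{"fn": "send_rows", "kwargs": {
  "targets": [
    {"gripper": 1, "x": 0.136, "y": -0.214, "z": 0, "ax": 0, "ay": 0, "az": -4},
    {"gripper": 1, "x": 0, "y": 0, "z": 0, "ax": 0, "ay": 0, "az": 0}
  ]
}}

```text
clock: 6.18
position: [501.4, -284.8, 68.3]
ee_rot: [-0.145, 0.989, -0.0, 0.0]
contact_force: [-0.3, -0.8, 0.1]
gripper_width: -0.3
grasp_force: 0.0
```

{"fn": "send_rows", "kwargs": {
  "targets": [
    {"gripper": 1, "x": 0.136, "y": -0.214, "z": 0, "ax": 0, "ay": 0, "az": -4},
    {"gripper": 1, "x": 0, "y": 0, "z": 0, "ax": 0, "ay": 0, "az": 0}
  ]
}}

```text
clock: 6.35
position: [501.0, -287.4, 68.4]
ee_rot: [-0.179, 0.984, -0.0, 0.0]
contact_force: [0.7, -0.3, 0.1]
gripper_width: -0.1
grasp_force: 0.0
```

{"fn": "send_rows", "kwargs": {
  "targets": [
    {"gripper": 1, "x": 0.136, "y": -0.214, "z": 0, "ax": 0, "ay": 0, "az": -4},
    {"gripper": 1, "x": 0, "y": 0, "z": 0, "ax": 0, "ay": 0, "az": 0}
  ]
}}

```text
clock: 6.52
position: [500.3, -289.8, 68.4]
ee_rot: [-0.213, 0.977, -0.0, 0.0]
contact_force: [-0.0, 0.4, -0.2]
gripper_width: -0.1
grasp_force: 0.0
```

{"fn": "send_rows", "kwargs": {
  "targets": [
    {"gripper": 1, "x": 0.068, "y": -0.107, "z": 0, "ax": 0, "ay": 0, "az": -2},
    {"gripper": 1, "x": 0, "y": 0, "z": 0, "ax": 0, "ay": 0, "az": 0}
  ]
}}

```text
clock: 6.68
position: [500.1, -290.9, 68.4]
ee_rot: [-0.23, 0.973, -0.0, 0.0]
contact_force: [-0.0, 0.3, 0.3]
gripper_width: -0.1
grasp_force: 0.0
```

{"fn": "send_rows", "kwargs": {
  "targets": [
    {"gripper": 1, "x": 0.068, "y": -0.107, "z": 0, "ax": 0, "ay": 0, "az": -2},
    {"gripper": 1, "x": 0, "y": 0, "z": 0, "ax": 0, "ay": 0, "az": 0}
  ]
}}

```text
clock: 6.85
position: [499.9, -292.1, 68.3]
ee_rot: [-0.247, 0.969, -0.0, 0.0]
contact_force: [-0.5, -0.6, -0.3]
gripper_width: 0.1
grasp_force: 0.0
```

Two clicks passed, so the dial should be at off. I back off, lift, and check while moving toward the rocker.

{"fn": "send_rows", "kwargs": {
  "targets": [
    {"gripper": 1, "x": 0, "y": 0.6, "z": 0, "ax": 0, "ay": 0, "az": 4},
    {"gripper": 1, "x": 0, "y": 0, "z": -1.5, "ax": 0, "ay": 0, "az": 0},
    {"gripper": 1, "x": 0, "y": 0, "z": -3, "ax": 0, "ay": 0, "az": 0},
    {"gripper": 1, "x": 0, "y": 0, "z": -2, "ax": 0, "ay": 0, "az": 0},
    {"gripper": 1, "x": 0, "y": 0, "z": 0, "ax": 0, "ay": 0, "az": 0}
  ]
}}

```text
clock: 7.27
position: [499.9, -287.9, 138.3]
ee_rot: [-0.214, 0.977, -0.003, 0.004]
contact_force: [1.0, 0.7, -0.2]
gripper_width: -0.3
grasp_force: 0.0
```

```bash
python3 -c "
from h import *
P=s2w(np.load('pose.npy'),[-49,56,90])[0];print(P);go(P,204.97)"
```

```text
[ 449.97149712 -314.80372163   90.        ]
t 7.2667 pos [ 499.9 -287.9  138.3] th 204.71 zdir [ 0.009 -0.004 -1.   ] F [ 1.   0.7 -0.2] w -0.3
shift cm [ 5.69  -0.329  4.793] az -0.26
```

{"fn": "send_rows", "kwargs": {
  "targets": [
    {"gripper": 1, "x": 2.5, "y": 0, "z": 0, "ax": 0, "ay": 0, "az": 0},
    {"gripper": 1, "x": 3.5, "y": 0, "z": 0, "ax": 0, "ay": 0, "az": 0},
    {"gripper": 1, "x": 4, "y": 0, "z": 0, "ax": 0, "ay": 0, "az": 0},
    {"gripper": 1, "x": 4, "y": 0, "z": 0, "ax": 0, "ay": 0, "az": 0},
    {"gripper": 1, "x": 2.0, "y": 0, "z": 0, "ax": 0, "ay": 0, "az": 0}
  ]
}}

```text
clock: 7.68
position: [347.8, -354.1, 132.7]
ee_rot: [-0.212, 0.977, 0.001, -0.001]
contact_force: [0.6, -0.7, 0.2]
gripper_width: 0.1
grasp_force: 0.0
```

```bash
python3 -c "
from h import *
p,d=arm.get_image('top');cv2.imwrite('pics/top3.png',cv2.resize(p[140:300,340:540,::-1],(750,600),interpolation=cv2.INTER_CUBIC))
P=s2w(np.load('pose.npy'),[-49,56,90])[0];print(P);go(P,204.97)"
```

```text
[ 449.97149712 -314.80372163   90.        ]
t 7.7333 pos [ 346.1 -354.4  132.7] th 204.41 zdir [-0.003  0.002 -1.   ] F [-2.5 -0.5 -0.4] w 0.0
shift cm [-11.106  -0.702   4.247] az -0.56
```

View pics/top3.png

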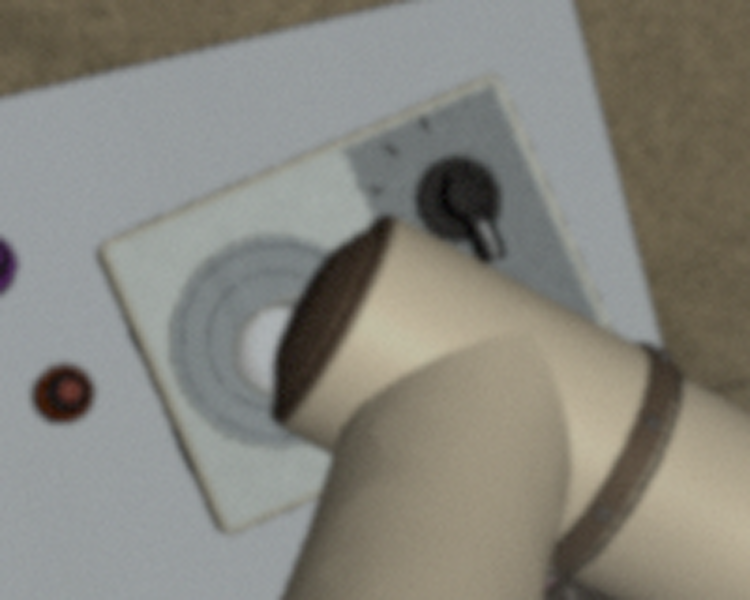

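The pointer tip is at (495,258), which is where off was predicted (497,258). Now the rocker.

{"fn": "send_rows", "kwargs": {
  "targets": [
    {"gripper": 1, "x": -2.5, "y": -0.2, "z": 0, "ax": 0, "ay": 0, "az": -0.5},
    {"gripper": 1, "x": -3.5, "y": -0.2, "z": 0, "ax": 0, "ay": 0, "az": 0},
    {"gripper": 1, "x": -3.3, "y": -0.2, "z": 1, "ax": 0, "ay": 0, "az": 0},
    {"gripper": 1, "x": -1.8, "y": -0.1, "z": 1.5, "ax": 0, "ay": 0, "az": 0},
    {"gripper": 1, "x": 0, "y": 0, "z": 1.5, "ax": 0, "ay": 0, "az": 0}
  ]
}}

```text
clock: 8.15
position: [459.2, -312.2, 93.0]
ee_rot: [-0.219, 0.976, -0.001, 0.002]
contact_force: [0.1, -0.4, -0.4]
gripper_width: 0.0
grasp_force: 0.0
```

{"fn": "send_rows", "kwargs": {
  "targets": [
    {"gripper": 1, "x": 0, "y": 0, "z": 0.4, "ax": 0, "ay": 0, "az": 0},
    {"gripper": 1, "x": 0, "y": 0, "z": 0, "ax": 0, "ay": 0, "az": 0},
    {"gripper": 1, "x": 0, "y": 0, "z": 0, "ax": 0, "ay": 0, "az": 0}
  ]
}}

```text
clock: 8.4
position: [454.7, -313.2, 89.3]
ee_rot: [-0.219, 0.976, 0.0, -0.0]
contact_force: [-0.2, -0.1, -0.2]
gripper_width: -0.0
grasp_force: 0.0
```

```bash
python3 -c "
from h import *
P=s2w(np.load('pose.npy'),[-50,56,72])[0];print(P);go(P,204.97)"
```

```text
[ 450.39367055 -315.71023671   72.        ]
t 8.4 pos [ 454.7 -313.2   89.3] th 205.27 zdir [-0.001 -0.    -1.   ] F [-0.2 -0.1 -0.2] w -0.0
shift cm [ 0.495 -0.041  1.735] az 0.3
```

{"fn": "send_rows", "kwargs": {
  "targets": [
    {"gripper": 1, "x": 0.3, "y": 0, "z": 0.6, "ax": 0, "ay": 0, "az": 0.3},
    {"gripper": 1, "x": 0.2, "y": 0, "z": 0.6, "ax": 0, "ay": 0, "az": 0},
    {"gripper": 1, "x": 0, "y": 0, "z": 0.4, "ax": 0, "ay": 0, "az": 0},
    {"gripper": 1, "x": 0, "y": 0, "z": 0.2, "ax": 0, "ay": 0, "az": 0},
    {"gripper": 1, "x": 0, "y": 0, "z": 0, "ax": 0, "ay": 0, "az": 0}
  ]
}}

```text
clock: 8.82
position: [450.0, -315.3, 71.0]
ee_rot: [-0.217, 0.976, 0.0, -0.0]
contact_force: [-1.1, -0.3, -0.0]
gripper_width: 0.2
grasp_force: 0.0
```

{"fn": "send_rows", "kwargs": {
  "targets": [
    {"gripper": 1, "x": 0, "y": 0, "z": 0.2, "ax": 0, "ay": 0, "az": 0},
    {"gripper": 1, "x": 0, "y": 0, "z": 0, "ax": 0, "ay": 0, "az": 0}
  ]
}}

```text
clock: 8.98
position: [450.3, -315.0, 69.3]
ee_rot: [-0.217, 0.976, 0.0, -0.0]
contact_force: [0.4, 0.8, 1.5]
gripper_width: 0.0
grasp_force: 0.6
```

{"fn": "send_rows", "kwargs": {
  "targets": [
    {"gripper": 1, "x": 0, "y": 0, "z": 0.15, "ax": 0, "ay": 0, "az": 0},
    {"gripper": 1, "x": 0, "y": 0, "z": 0, "ax": 0, "ay": 0, "az": 0}
  ]
}}

```text
clock: 9.15
position: [450.8, -315.2, 67.7]
ee_rot: [-0.217, 0.976, -0.0, 0.0]
contact_force: [-1.5, -0.7, -0.5]
gripper_width: 0.0
grasp_force: 0.0
```

{"fn": "send_rows", "kwargs": {
  "targets": [
    {"gripper": 1, "x": 0, "y": 0, "z": 0.1, "ax": 0, "ay": 0, "az": 0},
    {"gripper": 1, "x": 0, "y": 0, "z": 0, "ax": 0, "ay": 0, "az": 0}
  ]
}}

```text
clock: 9.32
position: [450.7, -315.2, 66.6]
ee_rot: [-0.217, 0.976, -0.0, 0.0]
contact_force: [0.4, 0.3, 0.2]
gripper_width: -0.1
grasp_force: 0.0
```

{"fn": "send_rows", "kwargs": {
  "targets": [
    {"gripper": 1, "x": 0, "y": 0, "z": 0.1, "ax": 0, "ay": 0, "az": 0},
    {"gripper": 1, "x": 0, "y": 0, "z": 0, "ax": 0, "ay": 0, "az": 0}
  ]
}}

```text
clock: 9.48
position: [450.6, -315.2, 65.6]
ee_rot: [-0.217, 0.976, 0.0, -0.0]
contact_force: [1.0, -0.8, -0.5]
gripper_width: 0.2
grasp_force: 0.0
```

{"fn": "send_rows", "kwargs": {
  "targets": [
    {"gripper": 1, "x": 0, "y": 0, "z": 0.1, "ax": 0, "ay": 0, "az": 0},
    {"gripper": 1, "x": 0, "y": 0, "z": 0, "ax": 0, "ay": 0, "az": 0}
  ]
}}

```text
clock: 9.65
position: [450.5, -315.2, 64.6]
ee_rot: [-0.217, 0.976, 0.0, -0.0]
contact_force: [-0.2, 1.3, -0.4]
gripper_width: -0.1
grasp_force: 0.0
```

{"fn": "send_rows", "kwargs": {
  "targets": [
    {"gripper": 1, "x": 0, "y": 0, "z": 0.1, "ax": 0, "ay": 0, "az": 0},
    {"gripper": 1, "x": 0, "y": 0, "z": 0, "ax": 0, "ay": 0, "az": 0}
  ]
}}

```text
clock: 9.82
position: [450.7, -315.2, 64.0]
ee_rot: [-0.217, 0.976, -0.0, 0.0]
contact_force: [-0.8, 0.2, 0.4]
gripper_width: 0.0
grasp_force: 0.8
```

{"fn": "send_rows", "kwargs": {
  "targets": [
    {"gripper": 1, "x": 0, "y": 0, "z": -1, "ax": 0, "ay": 0, "az": 0},
    {"gripper": 1, "x": 0, "y": 0, "z": -2.5, "ax": 0, "ay": 0, "az": 0},
    {"gripper": 1, "x": 0, "y": 0, "z": 0, "ax": 0, "ay": 0, "az": 0}
  ]
}}

```text
clock: 10.07
position: [453.2, -316.6, 103.3]
ee_rot: [-0.218, 0.976, -0.003, 0.003]
contact_force: [1.2, -0.4, 1.3]
gripper_width: 0.0
grasp_force: 0.0
```

```bash
python3 -c "
from h import *
P,th=tgt(0,30,-27,100);print(P);go(P,th)"
```

```text
[ 520.20201052 -332.84059139  100.        ]
t 10.0667 pos [ 453.2 -316.6  103.3] th 205.13 zdir [ 0.007 -0.004 -1.   ] F [ 1.2 -0.4  1.3] w 0.0
shift cm [-5.373 -4.318  0.383] az 0.16
```

Contact at z=64 confirms the rocker lies level (on). Now I go to the other side of the pointer.

{"fn": "send_rows", "kwargs": {
  "targets": [
    {"gripper": 1, "x": -1.3, "y": -1, "z": 0, "ax": 0, "ay": 0, "az": 0},
    {"gripper": 1, "x": -2, "y": -1.7, "z": 0, "ax": 0, "ay": 0, "az": 0},
    {"gripper": 1, "x": -1.7, "y": -1.4, "z": 0, "ax": 0, "ay": 0, "az": 0},
    {"gripper": 1, "x": -0.4, "y": -0.2, "z": 0, "ax": 0, "ay": 0, "az": 0},
    {"gripper": 1, "x": 0, "y": 0, "z": 0, "ax": 0, "ay": 0, "az": 0}
  ]
}}

```text
clock: 10.48
position: [518.9, -331.4, 98.9]
ee_rot: [-0.217, 0.976, -0.0, 0.0]
contact_force: [0.9, 0.0, -0.2]
gripper_width: 0.3
grasp_force: 0.0
```

```bash
python3 -c "
from h import *
P,th=tgt(0,30,-26,67.5);print(P);go(P,th)"
```

```text
[ 519.77986686 -331.93406244   67.5       ]
t 10.4833 pos [ 518.9 -331.4   98.9] th 205.07 zdir [ 0.001 -0.    -1.   ] F [ 0.9  0.  -0.2] w 0.3
shift cm [-0.053 -0.08   3.136] az 0.1
```

{"fn": "send_rows", "kwargs": {
  "targets": [
    {"gripper": 1, "x": 0, "y": -0.05, "z": 1, "ax": 0, "ay": 0, "az": 0},
    {"gripper": 1, "x": 0, "y": 0, "z": 1, "ax": 0, "ay": 0, "az": 0},
    {"gripper": 1, "x": 0, "y": 0, "z": 0.7, "ax": 0, "ay": 0, "az": 0},
    {"gripper": 1, "x": 0, "y": 0, "z": 0.4, "ax": 0, "ay": 0, "az": 0},
    {"gripper": 1, "x": 0, "y": 0, "z": 0, "ax": 0, "ay": 0, "az": 0}
  ]
}}

```text
clock: 10.9
position: [516.4, -331.3, 66.1]
ee_rot: [-0.217, 0.976, 0.001, -0.001]
contact_force: [0.2, -0.4, -0.3]
gripper_width: -0.0
grasp_force: 0.0
```

{"fn": "send_rows", "kwargs": {
  "targets": [
    {"gripper": 1, "x": 0, "y": 0.2, "z": 0, "ax": 0, "ay": 0, "az": 0},
    {"gripper": 1, "x": 0, "y": 0.2, "z": 0, "ax": 0, "ay": 0, "az": 0},
    {"gripper": 1, "x": 0, "y": 0.2, "z": 0, "ax": 0, "ay": 0, "az": 0},
    {"gripper": 1, "x": 0, "y": 0.1, "z": 0, "ax": 0, "ay": 0, "az": 0},
    {"gripper": 1, "x": 0, "y": 0, "z": 0, "ax": 0, "ay": 0, "az": 0}
  ]
}}

```text
clock: 11.32
position: [514.9, -325.6, 68.2]
ee_rot: [-0.217, 0.976, -0.0, 0.0]
contact_force: [-1.1, -3.4, -0.8]
gripper_width: -0.4
grasp_force: 1.4
```

```bash
python3 -c "
from h import *
P,th=tgt(0,30,-17.5,67.5);print(P);go(P,th)"
```

```text
[ 516.19164573 -324.22856641   67.5       ]
t 11.3167 pos [ 514.9 -325.6   68.2] th 205.06 zdir [ 0.    -0.001 -1.   ] F [-1.1 -3.4 -0.8] w -0.4
shift cm [-0.179  0.073  0.069] az 0.09
```

Contact is at 3.4 N. I arc clockwise in 4° steps and count clicks by force.

{"fn": "send_rows", "kwargs": {
  "targets": [
    {"gripper": 1, "x": 0.1, "y": 0.22, "z": 0, "ax": 0, "ay": 0, "az": 4},
    {"gripper": 1, "x": 0, "y": 0, "z": 0, "ax": 0, "ay": 0, "az": 0}
  ]
}}

```text
clock: 11.48
position: [512.8, -323.8, 68.0]
ee_rot: [-0.182, 0.983, 0.0, -0.0]
contact_force: [-0.7, -1.8, -0.0]
gripper_width: -0.2
grasp_force: 0.7
```

{"fn": "send_rows", "kwargs": {
  "targets": [
    {"gripper": 1, "x": 0.1, "y": 0.22, "z": 0, "ax": 0, "ay": 0, "az": 4},
    {"gripper": 1, "x": 0, "y": 0, "z": 0, "ax": 0, "ay": 0, "az": 0}
  ]
}}

```text
clock: 11.65
position: [511.2, -321.7, 68.0]
ee_rot: [-0.148, 0.989, 0.0, 0.0]
contact_force: [-0.8, -0.3, -0.5]
gripper_width: -0.3
grasp_force: 0.0
```

{"fn": "send_rows", "kwargs": {
  "targets": [
    {"gripper": 1, "x": 0.1, "y": 0.22, "z": 0, "ax": 0, "ay": 0, "az": 4},
    {"gripper": 1, "x": 0, "y": 0, "z": 0, "ax": 0, "ay": 0, "az": 0}
  ]
}}

```text
clock: 11.82
position: [509.8, -319.8, 67.9]
ee_rot: [-0.114, 0.993, 0.0, 0.0]
contact_force: [-0.1, 0.7, -0.0]
gripper_width: 0.2
grasp_force: 0.0
```

{"fn": "send_rows", "kwargs": {
  "targets": [
    {"gripper": 1, "x": 0.1, "y": 0.22, "z": 0, "ax": 0, "ay": 0, "az": 4},
    {"gripper": 1, "x": 0, "y": 0, "z": 0, "ax": 0, "ay": 0, "az": 0}
  ]
}}

```text
clock: 11.98
position: [508.4, -318.0, 67.9]
ee_rot: [-0.08, 0.997, 0.0, 0.0]
contact_force: [0.2, -0.1, 0.4]
gripper_width: -0.1
grasp_force: 0.0
```

{"fn": "send_rows", "kwargs": {
  "targets": [
    {"gripper": 1, "x": 0.115, "y": 0.214, "z": 0, "ax": 0, "ay": 0, "az": 4},
    {"gripper": 1, "x": 0, "y": 0, "z": 0, "ax": 0, "ay": 0, "az": 0}
  ]
}}

```text
clock: 12.15
position: [507.0, -316.3, 67.9]
ee_rot: [-0.045, 0.999, 0.0, 0.0]
contact_force: [-0.4, -0.0, 0.4]
gripper_width: -0.1
grasp_force: 0.2
```

{"fn": "send_rows", "kwargs": {
  "targets": [
    {"gripper": 1, "x": 0.115, "y": 0.214, "z": 0, "ax": 0, "ay": 0, "az": 4},
    {"gripper": 1, "x": 0, "y": 0, "z": 0, "ax": 0, "ay": 0, "az": 0}
  ]
}}

```text
clock: 12.32
position: [505.9, -314.6, 68.0]
ee_rot: [-0.011, 1.0, -0.0, 0.0]
contact_force: [1.0, -1.6, -0.7]
gripper_width: -0.2
grasp_force: 0.7
```

{"fn": "send_rows", "kwargs": {
  "targets": [
    {"gripper": 1, "x": 0.115, "y": 0.214, "z": 0, "ax": 0, "ay": 0, "az": 4},
    {"gripper": 1, "x": 0, "y": 0, "z": 0, "ax": 0, "ay": 0, "az": 0}
  ]
}}

```text
clock: 12.48
position: [504.8, -312.7, 68.0]
ee_rot: [0.024, 1.0, -0.0, 0.001]
contact_force: [1.5, -2.1, -1.0]
gripper_width: 0.0
grasp_force: 1.1
```

{"fn": "send_rows", "kwargs": {
  "targets": [
    {"gripper": 1, "x": 0.115, "y": 0.214, "z": 0, "ax": 0, "ay": 0, "az": 4},
    {"gripper": 1, "x": 0, "y": 0, "z": 0, "ax": 0, "ay": 0, "az": 0}
  ]
}}

```text
clock: 12.65
position: [503.6, -310.4, 68.0]
ee_rot: [0.059, 0.998, -0.0, 0.0]
contact_force: [0.5, -1.9, -0.9]
gripper_width: -0.2
grasp_force: 0.9
```

```bash
python3 -c "
from h import *
P,th=tgt(32,30,-18,67.5);print(P);go(P,th)"
```

```text
[ 504.02253144 -309.89300901   67.5       ]
t 12.65 pos [ 503.6 -310.4   68. ] th 173.23 zdir [ 0.001 -0.    -1.   ] F [ 0.5 -1.9 -0.9] w -0.2
shift cm [-0.031  0.055  0.049] az 0.26
```

{"fn": "send_rows", "kwargs": {
  "targets": [
    {"gripper": 1, "x": 0.115, "y": 0.214, "z": 0, "ax": 0, "ay": 0, "az": 4},
    {"gripper": 1, "x": 0, "y": 0, "z": 0, "ax": 0, "ay": 0, "az": 0}
  ]
}}

```text
clock: 12.82
position: [502.1, -307.6, 67.7]
ee_rot: [0.094, 0.996, 0.0, -0.0]
contact_force: [-0.3, 0.9, 0.2]
gripper_width: -0.2
grasp_force: 0.0
```

{"fn": "send_rows", "kwargs": {
  "targets": [
    {"gripper": 1, "x": 0.115, "y": 0.214, "z": 0, "ax": 0, "ay": 0, "az": 4},
    {"gripper": 1, "x": 0, "y": 0, "z": 0, "ax": 0, "ay": 0, "az": 0}
  ]
}}

```text
clock: 12.98
position: [501.3, -305.1, 67.7]
ee_rot: [0.128, 0.992, 0.0, -0.0]
contact_force: [0.5, 0.1, -0.6]
gripper_width: -0.1
grasp_force: 0.0
```

{"fn": "send_rows", "kwargs": {
  "targets": [
    {"gripper": 1, "x": 0.115, "y": 0.214, "z": 0, "ax": 0, "ay": 0, "az": 4},
    {"gripper": 1, "x": 0, "y": 0, "z": 0, "ax": 0, "ay": 0, "az": 0}
  ]
}}

```text
clock: 13.15
position: [500.9, -302.8, 67.7]
ee_rot: [0.163, 0.987, 0.0, -0.0]
contact_force: [0.4, -0.3, -0.3]
gripper_width: -0.3
grasp_force: 0.0
```

{"fn": "send_rows", "kwargs": {
  "targets": [
    {"gripper": 1, "x": 0.115, "y": 0.214, "z": 0, "ax": 0, "ay": 0, "az": 4},
    {"gripper": 1, "x": 0, "y": 0, "z": 0, "ax": 0, "ay": 0, "az": 0}
  ]
}}

```text
clock: 13.32
position: [500.6, -300.5, 67.7]
ee_rot: [0.197, 0.98, 0.0, -0.0]
contact_force: [0.6, -0.1, -0.2]
gripper_width: -0.3
grasp_force: 0.0
```

{"fn": "send_rows", "kwargs": {
  "targets": [
    {"gripper": 1, "x": 0.115, "y": 0.214, "z": 0, "ax": 0, "ay": 0, "az": 4},
    {"gripper": 1, "x": 0, "y": 0, "z": 0, "ax": 0, "ay": 0, "az": 0}
  ]
}}

```text
clock: 13.48
position: [500.5, -298.3, 67.8]
ee_rot: [0.231, 0.973, 0.0, -0.0]
contact_force: [0.3, -2.1, 0.7]
gripper_width: -0.0
grasp_force: 0.3
```

{"fn": "send_rows", "kwargs": {
  "targets": [
    {"gripper": 1, "x": 0.115, "y": 0.214, "z": 0, "ax": 0, "ay": 0, "az": 4},
    {"gripper": 1, "x": 0, "y": 0, "z": 0, "ax": 0, "ay": 0, "az": 0}
  ]
}}

```text
clock: 13.65
position: [500.4, -296.2, 67.9]
ee_rot: [0.265, 0.964, -0.0, 0.0]
contact_force: [-0.9, -3.2, -0.7]
gripper_width: 0.2
grasp_force: 0.7
```

{"fn": "send_rows", "kwargs": {
  "targets": [
    {"gripper": 1, "x": 0.115, "y": 0.214, "z": 0, "ax": 0, "ay": 0, "az": 4},
    {"gripper": 1, "x": 0, "y": 0, "z": 0, "ax": 0, "ay": 0, "az": 0}
  ]
}}

```text
clock: 13.82
position: [500.5, -293.9, 67.8]
ee_rot: [0.299, 0.954, -0.0, -0.0]
contact_force: [-0.7, -1.9, -0.2]
gripper_width: 0.2
grasp_force: 1.0
```

{"fn": "send_rows", "kwargs": {
  "targets": [
    {"gripper": 1, "x": 0.115, "y": 0.214, "z": 0, "ax": 0, "ay": 0, "az": 4},
    {"gripper": 1, "x": 0, "y": 0, "z": 0, "ax": 0, "ay": 0, "az": 0}
  ]
}}

```text
clock: 13.98
position: [500.8, -291.3, 67.8]
ee_rot: [0.332, 0.943, -0.0, -0.0]
contact_force: [-0.7, -1.7, 0.4]
gripper_width: 0.3
grasp_force: 0.8
```

{"fn": "send_rows", "kwargs": {
  "targets": [
    {"gripper": 1, "x": 0.115, "y": 0.214, "z": 0, "ax": 0, "ay": 0, "az": 4},
    {"gripper": 1, "x": 0, "y": 0, "z": 0, "ax": 0, "ay": 0, "az": 0}
  ]
}}

```text
clock: 14.15
position: [501.3, -288.5, 67.7]
ee_rot: [0.365, 0.931, 0.0, -0.0]
contact_force: [-0.8, -0.3, 0.0]
gripper_width: 0.1
grasp_force: 0.0
```

```bash
python3 -c "
from h import *
P,th=tgt(68,30,-17.5,67.5);print(P);go(P,th)"
```

```text
[ 502.12843372 -288.02100281   67.5       ]
t 14.15 pos [ 501.3 -288.5   67.7] th 137.24 zdir [-0.  0. -1.] F [-0.8 -0.3  0. ] w 0.1
shift cm [-0.027  0.094  0.025] az 0.27
```

Third snap at about 66–68. The fourth is expected near 98, so I continue and then go one step at a time.

{"fn": "send_rows", "kwargs": {
  "targets": [
    {"gripper": 1, "x": 0.115, "y": 0.214, "z": 0, "ax": 0, "ay": 0, "az": 4},
    {"gripper": 1, "x": 0.115, "y": 0.214, "z": 0, "ax": 0, "ay": 0, "az": 4},
    {"gripper": 1, "x": 0.115, "y": 0.214, "z": 0, "ax": 0, "ay": 0, "az": 4},
    {"gripper": 1, "x": 0, "y": 0, "z": 0, "ax": 0, "ay": 0, "az": 0}
  ]
}}

```text
clock: 14.48
position: [503.8, -281.4, 67.8]
ee_rot: [0.46, 0.888, 0.0, 0.0]
contact_force: [-0.2, 0.5, 0.0]
gripper_width: -0.0
grasp_force: 0.0
```

{"fn": "send_rows", "kwargs": {
  "targets": [
    {"gripper": 1, "x": 0.115, "y": 0.214, "z": 0, "ax": 0, "ay": 0, "az": 4},
    {"gripper": 1, "x": 0, "y": 0, "z": 0, "ax": 0, "ay": 0, "az": 0}
  ]
}}

```text
clock: 14.65
position: [504.7, -279.5, 67.8]
ee_rot: [0.49, 0.872, 0.0, -0.0]
contact_force: [-1.2, 0.4, 0.7]
gripper_width: 0.0
grasp_force: 0.3
```

{"fn": "send_rows", "kwargs": {
  "targets": [
    {"gripper": 1, "x": 0.115, "y": 0.214, "z": 0, "ax": 0, "ay": 0, "az": 4},
    {"gripper": 1, "x": 0, "y": 0, "z": 0, "ax": 0, "ay": 0, "az": 0}
  ]
}}

```text
clock: 14.82
position: [505.7, -277.6, 67.8]
ee_rot: [0.521, 0.854, -0.0, -0.0]
contact_force: [-0.1, -2.2, 0.2]
gripper_width: 0.2
grasp_force: 0.6
```

{"fn": "send_rows", "kwargs": {
  "targets": [
    {"gripper": 1, "x": 0.115, "y": 0.214, "z": 0, "ax": 0, "ay": 0, "az": 4},
    {"gripper": 1, "x": 0, "y": 0, "z": 0, "ax": 0, "ay": 0, "az": 0}
  ]
}}

```text
clock: 14.98
position: [506.9, -275.8, 67.8]
ee_rot: [0.55, 0.835, -0.0, -0.0]
contact_force: [-2.1, -2.9, 0.1]
gripper_width: 0.3
grasp_force: 1.0
```

{"fn": "send_rows", "kwargs": {
  "targets": [
    {"gripper": 1, "x": 0.086, "y": 0.16, "z": 0, "ax": 0, "ay": 0, "az": 3},
    {"gripper": 1, "x": 0, "y": 0, "z": 0, "ax": 0, "ay": 0, "az": 0}
  ]
}}

```text
clock: 15.15
position: [508.0, -274.4, 67.7]
ee_rot: [0.572, 0.82, -0.0, -0.0]
contact_force: [-2.3, -1.9, 1.4]
gripper_width: 0.2
grasp_force: 1.0
```

Tool is at about 95 and still pushing. Smaller steps now.

{"fn": "send_rows", "kwargs": {
  "targets": [
    {"gripper": 1, "x": 0.058, "y": 0.107, "z": 0, "ax": 0, "ay": 0, "az": 2},
    {"gripper": 1, "x": 0, "y": 0, "z": 0, "ax": 0, "ay": 0, "az": 0}
  ]
}}

```text
clock: 15.32
position: [509.0, -273.4, 67.8]
ee_rot: [0.586, 0.81, -0.0, -0.0]
contact_force: [-0.9, -2.1, 0.5]
gripper_width: -0.2
grasp_force: 0.7
```

{"fn": "send_rows", "kwargs": {
  "targets": [
    {"gripper": 1, "x": 0.058, "y": 0.107, "z": 0, "ax": 0, "ay": 0, "az": 2},
    {"gripper": 1, "x": 0, "y": 0, "z": 0, "ax": 0, "ay": 0, "az": 0}
  ]
}}

```text
clock: 15.48
position: [510.4, -272.3, 67.8]
ee_rot: [0.6, 0.8, 0.0, 0.0]
contact_force: [0.4, 0.4, 0.1]
gripper_width: -0.3
grasp_force: 0.0
```

Fourth snap is done. I retreat and look.

{"fn": "send_rows", "kwargs": {
  "targets": [
    {"gripper": 1, "x": 0, "y": -0.6, "z": 0, "ax": 0, "ay": 0, "az": 0},
    {"gripper": 1, "x": 0, "y": 0, "z": -1.5, "ax": 0, "ay": 0, "az": 0},
    {"gripper": 1, "x": 0, "y": 0, "z": -3, "ax": 0, "ay": 0, "az": 0},
    {"gripper": 1, "x": 0, "y": 0, "z": -3, "ax": 0, "ay": 0, "az": 0},
    {"gripper": 1, "x": 0, "y": 0, "z": -1.5, "ax": 0, "ay": 0, "az": 0}
  ]
}}

```text
clock: 15.9
position: [505.8, -274.6, 161.5]
ee_rot: [0.6, 0.8, 0.001, 0.003]
contact_force: [1.9, -0.1, 0.7]
gripper_width: -0.3
grasp_force: 0.0
```

{"fn": "send_rows", "kwargs": {
  "targets": [
    {"gripper": 1, "x": -0.5, "y": -2.5, "z": 0, "ax": 0, "ay": 0, "az": 0},
    {"gripper": 1, "x": -0.7, "y": -3.5, "z": 0, "ax": 0, "ay": 0, "az": 0},
    {"gripper": 1, "x": -0.8, "y": -4, "z": 0, "ax": 0, "ay": 0, "az": 0},
    {"gripper": 1, "x": -0.8, "y": -4, "z": 0, "ax": 0, "ay": 0, "az": 0},
    {"gripper": 1, "x": -0.5, "y": -2.5, "z": 0, "ax": 0, "ay": 0, "az": 0}
  ]
}}

```text
clock: 16.32
position: [351.6, -351.6, 157.8]
ee_rot: [0.601, 0.799, 0.0, -0.0]
contact_force: [-0.5, 0.4, 0.2]
gripper_width: 0.0
grasp_force: 0.0
```

```bash
python3 -c "
from h import *
p,d=arm.get_image('top');cv2.imwrite('pics/top4.png',cv2.resize(p[140:300,340:540,::-1],(750,600),interpolation=cv2.INTER_CUBIC))
go(None)"
```

```text
t 16.3667 pos [ 348.9 -352.1  157.7] th 105.98 zdir [-0.002  0.002 -1.   ] F [-2.9 -1.  -0.1] w 0.4
```

View pics/top4.png

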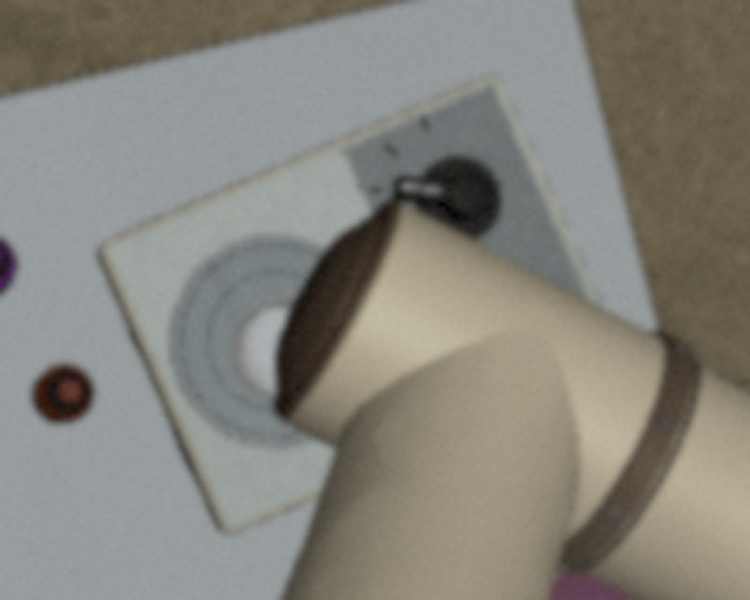

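The pointer tip is at (398,186), matching the predicted mark 4 (397,185). The beaker and bottle have not moved, and the arm is clear.

```bash
python3 -c "
from bench import arm
print(arm.job_done())"
```

```text
the job is handed in; nothing more can be done
None
```

The job is handed in, with no verdict returned: the dial was pushed back to off, the rocker pressed on, and the dial then turned up four clicks to mark 4. The last picture shows the pointer on mark 4 and the beaker and dropper bottle where they stood. The rocker being on is judged by touch (it snapped down and lay level), and the jar was hidden in that picture.

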